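# Unstack the tube racks into their colour-coded trays

### The arm

A 6-joint arm with a two-finger parallel gripper is mounted at the origin on the work surface. World frame = base frame: x ahead of the robot, y to its left, z up, the work surface at z = 0. Lengths are in m, angles in rad, forces in N, time in s.
With the tool pointing down it reaches from about 0.35 to 0.975 m from the base axis. Payload 4.9 kg.
Tool frame: the origin (TCP) lies midway between the tips of the shut fingers; the grasp point (between the pads) lies 19 mm behind it; z points along the fingers, y is the line along which they close (so a half turn about z gives the same grasp; the last joint's range is limited). The gripper opens to 85 mm and grips with 20 to 120 N. Pads are 22 mm wide; open, the fingers measure 114 mm over their backs; the gripper's body (76 mm by 85 mm) begins 54 mm behind the grasp point. The pads swing forward as they close: fully open they stand 13 mm farther back than shut.
Start: joints at [-1.237, 0.053, 1.613, -0, 1.476, -0.119], TCP at [0.273, -0.562, 0.231] pointing down, gripper open.
Joint ranges: [-3.01, 3.01], [-1.01, 2.22], [0.06, 2.58], [-1.02, 4.17], [0.09, 2.62], [-3.14, 3.14]. Speed limits (rad/s): [2.57, 2.57, 3.14, 3.14, 3.14, 3.14].

### API

Orientations are given as a rotation vector (axis times angle).
In Python, from station import ctrl gives the robot as it stands.
- The arm moves only by the tool step_arm, never from a script. Its argument "targets" is a list of rows, each an object with "travel": the shift along the world's x, y, z as a fraction of full scale, a list of three; "angular": the turn, a rotation vector about the world's x, y, z as a fraction of full scale, a list of three; "gripper": the opening, from 0 (shut) to 1 (fully open). In form: [{"travel": [x, y, z], "angular": [rx, ry, rz], "gripper": gripper}, ...]. A call has 1 to 10 rows; each row is the pose to reach, as a shift and turn from the pose commanded when the call began; what a row does not reach only later rows make up. Full scale, the value 1, is 0.6 m for a shift and pi/4 rad for a turn. A row lasts 1/10 s, in which the tool goes at most 50 mm and 8.59 degrees, less where a joint would pass 70% of its speed; a pose out of reach is approached as far as the arm can. A call with a number of a shift or a turn outside -1 to 1 is refused whole. A call with a gripper value outside its range is refused whole. The fingers move at their own pace and stop on an object; "squeeze" is the grip in N (left out, the last holds). Time passes only in rows, so rows that repeat a pose let the fingers close. It gives the time, the measured TCP pose, the force, the opening and the grip force at its end, in the units of the state.
- ctrl.get_obs(): the state, without advancing time (a new reading comes with each control period).
- ctrl.get_image(name): name is "side" or "top"; returns a dict with "img" (420x560x3 uint8, red, green, blue), "fx", "fy", "cx", "cy" (pixels), "D" ([k1, k2, p1, p2, k3] as OpenCV has them; the pictures are not rectified), "rvec" (rotation vector, rad) and "tvec" (3), from world to camera coordinates, as OpenCV has them. Camera axes: x right, y down, z forward; pixel columns grow to the right and rows downward; lengths in m; the calibration is good to about 2 mm. A picture is of the moment at which its call begins. There is no depth.
- ctrl.finish_job(): hands the job in; it is judged then, once.
The state is a dict: "t": time; "q": joint angles; "dq": joint speeds; "effort": joint torques, N m; "tool_pos": TCP position; "tool_rot": TCP orientation; "contact_force": force on the tool from outside, world axes, zero at the start; "wrist_torque": the same for the moment, N m; "opening": finger opening in m; "grip_force": force on a finger pad.
Only numpy, scipy, OpenCV 4.12 (cv2) and the standard library are available. Lean on these libraries where they do the work, as an engineer would, in place of code of your own. Each camera call takes 0.05 s, during which the arm holds its last target. There are 200 camera calls.

### The job

Four sample racks are stacked crosswise on the lab bench. Take the stack apart from the top and set each rack flat inside the tray whose rim and tabs have the colour of its caps. Keep every rack upright, put it down gently instead of dropping it, and leave the amber flask and the white jar where they stand.

Things in the scene. Friction and masses are not known exactly. Their poses are not given: they have to be found in the camera images.
- rack_red: blue rack with six red caps in a row (tubes fixed). Blue body 108 long (own x) x 28 wide (own y) x 36 high; caps 14 across stand 12 above it: 48 in all; 120 g. Origin: centre of underside, z up; both ends alike. At the start one of the two lower racks: parallel, 72 apart centre to centre, on a fixed 3 mm grey bench mat.
- rack_yellow: blue rack with six yellow caps in a row (tubes fixed). Blue body 108 long (own x) x 28 wide (own y) x 36 high; caps 14 across stand 12 above it: 48 in all; 120 g. Origin: centre of underside, z up; both ends alike. At the start one of the two lower racks: parallel, 72 apart centre to centre, on a fixed 3 mm grey bench mat.
- rack_green: blue rack with six green caps in a row (tubes fixed). Blue body 108 long (own x) x 28 wide (own y) x 36 high; caps 14 across stand 12 above it: 48 in all; 120 g. Origin: centre of underside, z up; both ends alike. At the start one of the two upper racks: parallel, 72 apart centre to centre, lying across the lower two on their caps (underside 51 above the bench).
- rack_lilac: blue rack with six lilac caps in a row (tubes fixed). Blue body 108 long (own x) x 28 wide (own y) x 36 high; caps 14 across stand 12 above it: 48 in all; 120 g. Origin: centre of underside, z up; both ends alike. At the start one of the two upper racks: parallel, 72 apart centre to centre, lying across the lower two on their caps (underside 51 above the bench).
- tray_red: fixed light grey tray with red rim and red tabs at both ends, empty. Inside 132 long (own x) x 52 wide (own y), floor 4 above the bench, rim 4 thick, top of the rim 9 above the bench; with tabs 172 x 60 over all. Origin at the centre of its underside, on the bench; z up; the two ends are alike.
- tray_yellow: fixed light grey tray with yellow rim and yellow tabs at both ends, empty. Inside 132 long (own x) x 52 wide (own y), floor 4 above the bench, rim 4 thick, top of the rim 9 above the bench; with tabs 172 x 60 over all. Origin at the centre of its underside, on the bench; z up; the two ends are alike.
- tray_green: fixed light grey tray with green rim and green tabs at both ends, empty. Inside 132 long (own x) x 52 wide (own y), floor 4 above the bench, rim 4 thick, top of the rim 9 above the bench; with tabs 172 x 60 over all. Origin at the centre of its underside, on the bench; z up; the two ends are alike.
- tray_lilac: fixed light grey tray with lilac rim and lilac tabs at both ends, empty. Inside 132 long (own x) x 52 wide (own y), floor 4 above the bench, rim 4 thick, top of the rim 9 above the bench; with tabs 172 x 60 over all. Origin at the centre of its underside, on the bench; z up; the two ends are alike.
- flask: loose conical amber glass flask standing on the bench beyond the stack, foot 72 across, 102 high, to be left alone; origin at the centre of its underside
- jar: loose white round jar with orange cap on the bench, beyond the stack and to its left as the robot sees it, 48 across, 60 high, to be left alone; origin at the centre of its underside
Not all that is in view belongs to the job. Leave any brown look-alike of the rack_yellow alone.

How it is judged:
By the outcome, as a careful person would: the job done as asked, in the order asked, and still so for the second after the job is handed in, with the robot touching nothing.
It also fails if it takes over 96 s, if anything falls off the work surface, if the arm or the gripper's body presses on something with over 40 N, if the wrist force passes 120 N, or if a joint passes its speed limit or range.

## Working session

There is one attempt and no reset: what is moved stays moved. The work goes in short steps, Python scripts to look and compute and a tool call to move; the robot and the scene stay as the last step left them, time stands still between calls to the robot, and variables do not carry over. Pictures are saved under pics/ and viewed, at most 14 in all, crops included, and the job is handed in when it is done.

Besides the shell and the picture viewer there is one more tool, called after ">>>" as a command line: name --argument value ..., lists and objects as JSON in quotes. step_arm: Moves the arm, as the interface text tells. Its arguments: {"type":"object","properties":{"targets":{"type":"array"},"squeeze":{"type":"number"}},"required":["targets"]}

```bash
ls; mkdir -p pics
python3 - <<'E'
from station import ctrl
import cv2,pickle
for n in("top","side"):
    d=ctrl.get_image(n); pickle.dump(d,open(n+'.pkl','wb')); cv2.imwrite(f'pics/{n}0.png',d['img'][...,::-1]); print({k:v for k,v in d.items() if k!='img'})
print(ctrl.get_obs())
E
```

```text
pics
{'fx': 383.3196108527532, 'fy': 383.3196108527532, 'cx': 280.63428490762533, 'cy': 209.35237153495189, 'D': array([-0.07164634,  0.        ,  0.        ,  0.        ,  0.        ]), 'rvec': array([ 2.17453585, -2.15131886,  0.13337096]), 'tvec': array([-0.00279754,  0.63944577,  0.87464009])}
{'fx': 513.5678839620424, 'fy': 513.5678839620424, 'cx': 282.2323832428861, 'cy': 214.79933068100755, 'D': array([0.064264, 0.      , 0.      , 0.      , 0.      ]), 'rvec': array([ 0.59630926, -2.51824524,  1.32644647]), 'tvec': array([0.57385261, 0.22822097, 0.96693364])}
{'t': 0.1, 'q': array([-1.23698493e+00,  5.33465627e-02,  1.61421245e+00,  7.91442976e-07,
        1.47601280e+00, -1.18989577e-01]), 'dq': array([ 0.00078741, -0.0012197 , -0.00317769,  0.00031012,  0.00088755,
       -0.00127106]), 'effort': array([-2.90588168e-04, -3.94902992e+01, -3.71362925e+01, -1.34322222e-04,
        3.85221749e-03,  6.84985508e-07]), 'tool_pos': array([ 0.27324001, -0.56144993,  0.23011811]), 'tool_rot': array([-3.05950377e+00, -7.04755639e-01,  3.31845924e-04]), 'contact_force': array([-0.36933513,  0.53496003, -1.12520332]), 'wrist_torque': array([-0.00015662,  0.03471502, -0.05335927]), 'grip_force': 0.0, 'opening': 0.0852023186893586}
```

View pics/top0.png

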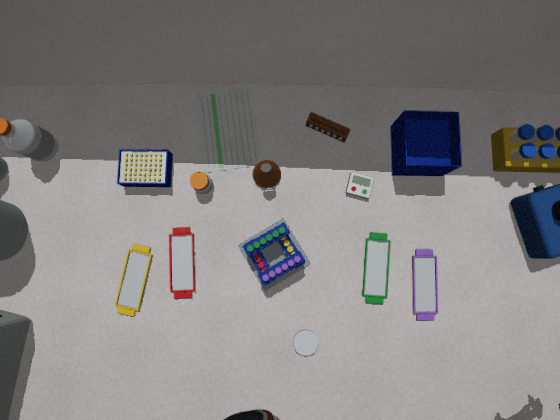

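View pics/side0.png

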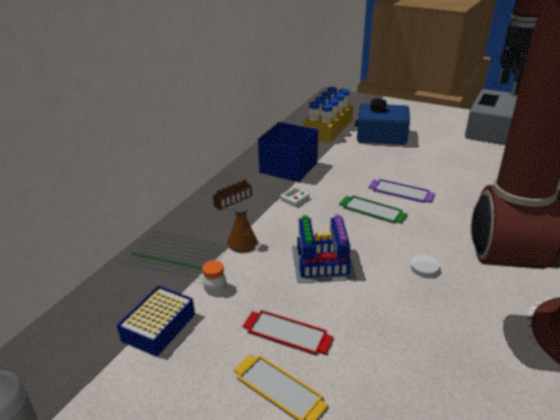

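```bash
cat > h.py <<'E'
import cv2,numpy as np,pickle
def ray(d,uv,z):
    K=np.array([[d['fx'],0,d['cx']],[0,d['fy'],d['cy']],[0,0,1]])
    p=cv2.undistortPoints(np.float64(uv).reshape(-1,1,2),K,d['D'])[:,0]
    R=cv2.Rodrigues(d['rvec'])[0]; c=-R.T@d['tvec']
    v=np.c_[p,np.ones(len(p))]@R
    return (c+v*((z-c[2])/v[:,2])[:,None])[:,:2]
H={'red':[(0,6),(174,180)],'yellow':[(18,32)],'green':[(50,80)],'lilac':[(128,150)]}
def mask(d,c,s=90,v=70):
    h=cv2.cvtColor(d['img'],cv2.COLOR_RGB2HSV)
    return sum(cv2.inRange(h,(a,s,v),(b,255,255)) for a,b in H[c])
def line(P):
    m=P.mean(0); w=np.linalg.svd(P-m)[2][0]; t=(P-m)@w
    return m,np.degrees(np.arctan2(w[1],w[0]))%180,np.ptp(t)
def tray(d,c,box):
    m=mask(d,c); k=np.zeros_like(m);x0,y0,x1,y1=box;k[y0:y1,x0:x1]=m[y0:y1,x0:x1]
    ys,xs=np.nonzero(k); P=ray(d,np.c_[xs,ys],.008)
    (cx,cy),_,_=r=cv2.minAreaRect(P.astype(np.float32)*1000); return r,line(P)
def caps(d,c,box,z):
    m=mask(d,c);k=np.zeros_like(m);x0,y0,x1,y1=box;k[y0:y1,x0:x1]=m[y0:y1,x0:x1]
    n,_,st,ce=cv2.connectedComponentsWithStats(k)
    ys,xs=np.nonzero(k); P=ray(d,np.c_[xs,ys],z)
    return n-1,st[1:,4],line(P),cv2.minAreaRect(P.astype(np.float32)*1000)
E
python3 - <<'E'
from h import *
d=pickle.load(open('top.pkl','rb'))
R=cv2.Rodrigues(d['rvec'])[0];print('cam',-R.T@d['tvec'])
for c,b in dict(red=(150,215,210,310),yellow=(100,230,165,325),green=(350,220,400,310),lilac=(400,240,450,330)).items(): print(c,tray(d,c,b))
for c,z in dict(red=.05,yellow=.05,green=.097,lilac=.097).items(): print(c,caps(d,c,(230,215,320,295),z))
for n,uv,z in(('flask',(267,172),.1),('jar',(200,181),.06)):print(n,ray(d,[uv],z))
cv2.imwrite('pics/c.png',cv2.resize(d['img'][205:305,225:325,::-1],(600,600),interpolation=2))
E
```

```text
cam [0.53196769 0.00817192 0.94384194]
red (((511.0289306640625, 243.60577392578125), (171.60586547851562, 61.197513580322266), 2.3004162311553955), (array([0.5103069 , 0.24423371]), np.float64(3.1423023708808273), np.float64(0.17157694871365387)))
yellow (((467.20257568359375, 361.1914978027344), (62.93270492553711, 171.3689422607422), 78.81939697265625), (array([0.46618666, 0.36089455]), np.float64(168.57925167079074), np.float64(0.17148061498221848)))
green (((503.1108093261719, -229.73968505859375), (60.433109283447266, 170.4155731201172), 85.58880615234375), (array([ 0.50194217, -0.22873831]), np.float64(175.83996860034773), np.float64(0.17050519416855228)))
lilac (((462.88311767578125, -349.1017150878906), (60.46217346191406, 166.9673309326172), 89.73641967773438), (array([ 0.46001445, -0.34904245]), np.float64(179.30866889630735), np.float64(0.167188376485472)))
red (4, array([ 5, 25, 26,  8], dtype=int32), (array([0.51495678, 0.05185551]), np.float64(30.816533409611594), np.float64(0.04268523938524267)), ((515.6712036132812, 52.28083038330078), (42.771148681640625, 11.4713726
[... 163 characters left out ...]
088)), ((554.7562255859375, -12.673437118530273), (43.71002197265625, 13.54647159576416), 34.082008361816406))
green (6, array([30, 28, 27, 28, 29, 31], dtype=int32), (array([0.5660038 , 0.03697373]), np.float64(120.68007341394328), np.float64(0.09256927562867158)), ((565.839111328125, 36.66629409790039), (13.066742897033691, 92.56271362304688), 30.816701889038086))
lilac (9, array([96,  1,  1,  1,  2,  1, 98,  1,  1], dtype=int32), (array([0.50306497, 0.00410193]), np.float64(118.41546698142406), np.float64(0.09200643170104289)), ((514.6944580078125, 8.825016021728516), (41.26859664916992, 92.14305877685547), 30.458707809448242))
flask [[0.71612331 0.03582019]]
jar [[0.70174292 0.1941921 ]]
```

View pics/c.png

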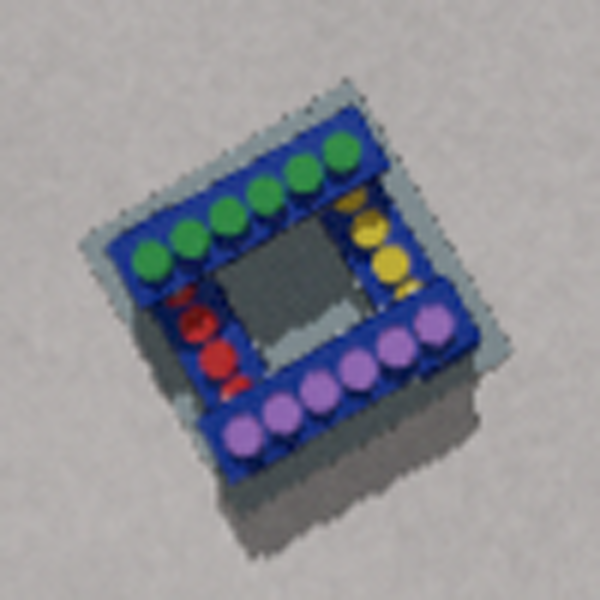

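Candidates for the green rack: stack top (265,238), which has green, lilac, red and yellow caps; the blue box with yellow tops (145,168); the brown rack (328,127). By the description it is the stack. The crop confirms green up-left, lilac down-right, with red to the left below and yellow to the right below.

>>> step_arm --targets '[{"travel": [0.24, 0.5, 0.03], "angular": [0, 0, 1], "gripper": 0.6}, {"travel": [0.24, 0.5, 0.03], "angular": [0, 0, 1], "gripper": 0.6}, {"travel": [0.24, 0.5, 0.03], "angular": [0, 0, 1], "gripper": 0.6}, {"travel": [0.24, 0.5, 0.03], "angular": [0, 0, 1], "gripper": 0.6}, {"travel": [0.24, 0.5, 0.03], "angular": [0, 0, 1], "gripper": 0.6}, {"travel": [0.24, 0.5, 0.03], "angular": [0, 0, 1], "gripper": 0.6}, {"travel": [0.24, 0.5, 0.03], "angular": [0, 0, 1], "gripper": 0.6}, {"travel": [0.24, 0.5, 0.03], "angular": [0, 0, 1], "gripper": 0.6}]' --squeeze 40

```text
t: 0.9
tool_pos: [0.4186, -0.2588, 0.2493]
tool_rot: [-2.553, -1.83, -0.001]
contact_force: [-0.4, 0.1, -0.0]
opening: 0.0514
grip_force: 0.0
```

>>> step_arm --targets '[{"travel": [0.245, 0.492, -0.07], "angular": [0, 0, 1], "gripper": 0.6}, {"travel": [0.245, 0.492, -0.07], "angular": [0, 0, 1], "gripper": 0.6}, {"travel": [0.245, 0.492, -0.07], "angular": [0, 0, 1], "gripper": 0.6}, {"travel": [0.245, 0.492, -0.07], "angular": [0, 0, 1], "gripper": 0.6}, {"travel": [0.245, 0.492, -0.07], "angular": [0, 0, 1], "gripper": 0.6}, {"travel": [0.245, 0.492, -0.07], "angular": [0, 0, 1], "gripper": 0.6}, {"travel": [0.245, 0.492, -0.07], "angular": [0, 0, 1], "gripper": 0.6}, {"travel": [0.245, 0.492, -0.07], "angular": [0, 0, 1], "gripper": 0.6}]'

```text
t: 1.7
tool_pos: [0.5649, 0.0356, 0.2056]
tool_rot: [-1.66, -2.665, 0.001]
contact_force: [-0.5, -0.4, 0.5]
opening: 0.0511
grip_force: 0.0
```

>>> step_arm --targets '[{"travel": [0, 0, -0.08], "angular": [0, 0, 0.1], "gripper": 0.6}, {"travel": [0, 0, -0.08], "angular": [0, 0, 0.1], "gripper": 0.6}, {"travel": [0, 0, -0.08], "angular": [0, 0, 0.1], "gripper": 0.6}]'

```text
t: 2.0
tool_pos: [0.5632, 0.0321, 0.1581]
tool_rot: [-1.563, -2.722, 0.003]
contact_force: [0.3, 0.2, 1.1]
opening: 0.0513
grip_force: 0.0
```

>>> step_arm --targets '[{"travel": [0, 0, -0.04], "angular": [0, 0, 0], "gripper": 0.6}, {"travel": [0, 0, -0.06], "angular": [0, 0, 0], "gripper": 0.6}, {"travel": [0, 0, -0.06], "angular": [0, 0, 0], "gripper": 0.6}]'

```text
t: 2.3
tool_pos: [0.5636, 0.0326, 0.1226]
tool_rot: [-1.561, -2.724, 0.002]
contact_force: [-1.2, 0.5, -0.1]
opening: 0.0511
grip_force: 0.0
```

>>> step_arm --targets '[{"travel": [0.004, 0.007, 0], "angular": [0, 0, 0], "gripper": 0.6}, {"travel": [0.004, 0.007, -0.04], "angular": [0, 0, 0], "gripper": 0.6}, {"travel": [0.004, 0.007, -0.08], "angular": [0, 0, 0], "gripper": 0.6}, {"travel": [0.004, 0.007, -0.102], "angular": [0, 0, 0], "gripper": 0.6}, {"travel": [0.004, 0.007, -0.102], "angular": [0, 0, 0], "gripper": 0.6}]'

```text
t: 2.8
tool_pos: [0.5658, 0.0376, 0.0607]
tool_rot: [-1.559, -2.724, 0.002]
contact_force: [-0.2, 0.6, 0.9]
opening: 0.0513
grip_force: 0.0
```

>>> step_arm --targets '[{"travel": [0, 0, 0], "angular": [0, 0, 0], "gripper": 0.2}, {"travel": [0, 0, 0], "angular": [0, 0, 0], "gripper": 0.2}, {"travel": [0, 0, 0], "angular": [0, 0, 0], "gripper": 0.2}, {"travel": [0, 0, 0], "angular": [0, 0, 0], "gripper": 0.2}, {"travel": [0, 0, 0], "angular": [0, 0, 0], "gripper": 0.2}]'

```text
t: 3.3
tool_pos: [0.5681, 0.0373, 0.0639]
tool_rot: [1.559, 2.724, 0.002]
contact_force: [-0.1, 0.3, 6.1]
opening: 0.027
grip_force: 40.3
```

>>> step_arm --targets '[{"travel": [0, 0, 0.02], "angular": [0, 0, 0], "gripper": 0.2}, {"travel": [0, 0, 0.05], "angular": [0, 0, 0], "gripper": 0.2}, {"travel": [0, 0, 0.1], "angular": [0, 0, 0], "gripper": 0.2}, {"travel": [0, 0, 0.15], "angular": [0, 0, 0], "gripper": 0.2}, {"travel": [0, 0, 0.2], "angular": [0, 0, 0], "gripper": 0.2}, {"travel": [0, 0, 0.2], "angular": [0, 0, 0], "gripper": 0.2}]'

```text
t: 3.9
tool_pos: [0.5695, 0.0373, 0.1879]
tool_rot: [1.556, 2.72, 0.006]
contact_force: [0.4, -0.1, -1.0]
opening: 0.027
grip_force: 39.7
```

Run:
```python
from station import ctrl
import cv2,numpy as np
a=ctrl.get_image("top")['img'][190:310,215:335,::-1]; b=ctrl.get_image("side")['img'][150:300,230:380,::-1]
f=lambda i:cv2.resize(i,(400,400),interpolation=2)
cv2.imwrite('pics/p1.png',np.hstack([f(a),f(b)]))
```

```text
(no output)
```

View pics/p1.png

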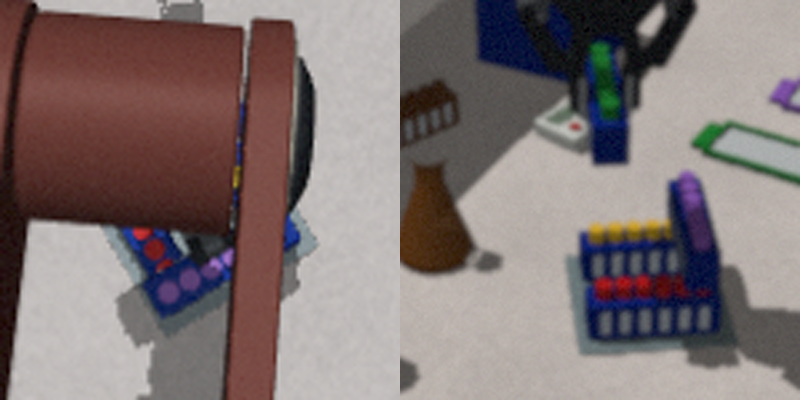

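Side view: green rack level in the fingers at crop (608,110), lilac, yellow and red undisturbed.

>>> step_arm --targets '[{"travel": [-0.112, -0.444, 0], "angular": [0, 0, 1], "gripper": 0.2}, {"travel": [-0.112, -0.444, 0], "angular": [0, 0, 1], "gripper": 0.2}, {"travel": [-0.112, -0.444, 0], "angular": [0, 0, 1], "gripper": 0.2}, {"travel": [-0.112, -0.444, 0], "angular": [0, 0, 1], "gripper": 0.2}, {"travel": [-0.112, -0.444, 0], "angular": [0, 0, 1], "gripper": 0.2}, {"travel": [-0.112, -0.444, 0], "angular": [0, 0, 1], "gripper": 0.2}, {"travel": [-0.112, -0.444, 0], "angular": [0, 0, 1], "gripper": 0.2}, {"travel": [-0.112, -0.444, 0], "angular": [0, 0, 1], "gripper": 0.2}]'

```text
t: 4.8
tool_pos: [0.4981, -0.229, 0.1796]
tool_rot: [-0.403, -3.112, -0.004]
contact_force: [-0.4, 0.7, -1.2]
opening: 0.0272
grip_force: 40.1
```

>>> step_arm --targets '[{"travel": [0, 0, -0.08], "angular": [0, 0, 0.23], "gripper": 0.2}, {"travel": [0, 0, -0.16], "angular": [0, 0, 0.23], "gripper": 0.2}, {"travel": [0, 0, -0.2], "angular": [0, 0, 0.23], "gripper": 0.2}, {"travel": [0, 0, -0.2], "angular": [0, 0, 0.23], "gripper": 0.2}]'

```text
t: 5.2
tool_pos: [0.4957, -0.2247, 0.0557]
tool_rot: [-0.113, -3.129, -0.01]
contact_force: [-1.4, -0.4, -1.4]
opening: 0.0272
grip_force: 40.0
```

>>> step_arm --targets '[{"travel": [0.011, -0.007, 0], "angular": [0, 0, 0], "gripper": 0.2}, {"travel": [0.011, -0.007, -0.02], "angular": [0, 0, 0], "gripper": 0.2}, {"travel": [0.011, -0.007, -0.04], "angular": [0, 0, 0], "gripper": 0.2}, {"travel": [0.011, -0.007, -0.052], "angular": [0, 0, 0], "gripper": 0.2}, {"travel": [0.011, -0.007, -0.052], "angular": [0, 0, 0], "gripper": 0.2}]'

```text
t: 5.7
tool_pos: [0.5052, -0.2326, 0.0294]
tool_rot: [-0.115, -3.137, -0.002]
contact_force: [-0.4, 0.7, -1.7]
opening: 0.0273
grip_force: 40.1
```

Run:
```python
from station import ctrl
import cv2,numpy as np
a=ctrl.get_image("top")['img'][220:320,340:440,::-1]; b=ctrl.get_image("side")['img'][140:240,320:420,::-1]
f=lambda i:cv2.resize(i,(400,400),interpolation=2)
cv2.imwrite('pics/p2.png',np.hstack([f(a),f(b)]))
```

```text
(no output)
```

View pics/p2.png

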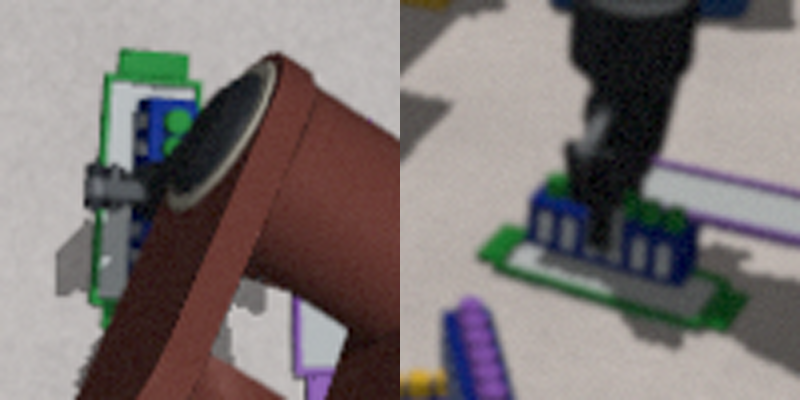

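Rack sits level just above the green tray. In the top view it looks shifted outward (visible cap near full-image pixel 384,250), partly parallax, so I'm checking by ray.

Run:
```python
from h import *
from station import ctrl
o=ctrl.get_obs();print(o['tool_pos'],o['tool_rot'],o['contact_force'])
d=ctrl.get_image('top');m=mask(d,'green')
n,_,st,ce=cv2.connectedComponentsWithStats(m)
for i in range(1,n):
    if st[i,4]>4: print(st[i],ray(d,[ce[i]],.063),ray(d,[ce[i]],.063-.003))
```

```text
[ 0.50605534 -0.23316158  0.03074896] [-1.15479037e-01 -3.13908488e+00 -2.76546176e-04] [ 0.36980314  0.06697688 -0.81241265]
[211  94   3   6  12] [[0.91052525 0.17356182]] [[0.91181455 0.17412511]]
[212 102   5  22  39] [[0.8682491  0.16613525]] [[0.86939442 0.16667325]]
[215 125   4  10  18] [[0.82622305 0.15872146]] [[0.82722523 0.15923421]]
[216 135   4  12  18] [[0.80063959 0.15558387]] [[0.80155465 0.15608593]]
[218 146   5  18  34] [[0.76334119 0.14875483]] [[0.76412921 0.14923363]]
[363 190   4   4  12] [[ 0.68104314 -0.19090166]] [[ 0.68155086 -0.19157967]]
[365 232  25  29 180] [[ 0.56915082 -0.21657488]] [[ 0.56927746 -0.21734033]]
[382 247   7   6  30] [[ 0.5454526 -0.2360667]] [[ 0.54549853 -0.23689854]]
[381 254   5   4  12] [[ 0.53278577 -0.23150472]] [[ 0.53278855 -0.23232102]]
[363 277   2  12  14] [[ 0.47099586 -0.1872388 ]] [[ 0.4707882  -0.18790434]]
[362 291   7  11  25] [[ 0.44074548 -0.18987215]] [[ 0.44043479 -0.19054666]]
```

>>> step_arm --targets '[{"travel": [-0.004, 0.006, 0], "angular": [0, 0, 0], "gripper": 0.2}, {"travel": [-0.004, 0.006, -0.008], "angular": [0, 0, 0], "gripper": 0.2}, {"travel": [-0.004, 0.006, -0.014], "angular": [0, 0, 0], "gripper": 0.2}, {"travel": [-0.004, 0.006, -0.018], "angular": [0, 0, 0], "gripper": 0.2}, {"travel": [-0.004, 0.006, -0.018], "angular": [0, 0, 0], "gripper": 0.2}]'

```text
t: 6.35
tool_pos: [0.5034, -0.2294, 0.0194]
tool_rot: [-0.115, -3.138, -0.001]
contact_force: [-0.5, 0.7, -1.1]
opening: 0.0272
grip_force: 40.1
```

>>> step_arm --targets '[{"travel": [0, 0, -0.002], "angular": [0, 0, 0], "gripper": 0.2}, {"travel": [0, 0, -0.002], "angular": [0, 0, 0], "gripper": 0.2}]'

```text
t: 6.55
tool_pos: [0.5038, -0.2296, 0.0188]
tool_rot: [-0.115, -3.139, -0.0]
contact_force: [0.3, -0.3, -1.0]
opening: 0.027
grip_force: 40.1
```

>>> step_arm --targets '[{"travel": [0, 0, -0.002], "angular": [0, 0, 0], "gripper": 0.2}, {"travel": [0, 0, -0.003], "angular": [0, 0, 0], "gripper": 0.2}, {"travel": [0, 0, -0.003], "angular": [0, 0, 0], "gripper": 0.2}]'

```text
t: 6.85
tool_pos: [0.5039, -0.2297, 0.0171]
tool_rot: [0.115, 3.139, -0.0]
contact_force: [-0.3, -0.7, -0.2]
opening: 0.0272
grip_force: 40.2
```

>>> step_arm --targets '[{"travel": [0, 0, -0.002], "angular": [0, 0, 0], "gripper": 0.2}, {"travel": [0, 0, -0.002], "angular": [0, 0, 0], "gripper": 0.2}, {"travel": [0, 0, -0.002], "angular": [0, 0, 0], "gripper": 0.2}]'

```text
t: 7.15
tool_pos: [0.504, -0.2297, 0.017]
tool_rot: [-0.115, -3.139, -0.0]
contact_force: [-2.8, 2.0, 5.1]
opening: 0.027
grip_force: 41.0
```

>>> step_arm --targets '[{"travel": [0, 0, 0], "angular": [0, 0, 0], "gripper": 0.6}, {"travel": [0, 0, 0], "angular": [0, 0, 0], "gripper": 0.6}, {"travel": [0, 0, 0], "angular": [0, 0, 0], "gripper": 0.6}, {"travel": [0, 0, 0.03], "angular": [0, 0, 0], "gripper": 0.6}, {"travel": [0, 0, 0.1], "angular": [0, 0, 0], "gripper": 0.6}, {"travel": [0, 0, 0.18], "angular": [0, 0, 0], "gripper": 0.6}, {"travel": [0, 0, 0.25], "angular": [0, 0, 0], "gripper": 0.6}, {"travel": [0, 0, 0.25], "angular": [0, 0, 0], "gripper": 0.6}]'

```text
t: 7.95
tool_pos: [0.5077, -0.232, 0.1743]
tool_rot: [0.115, 3.127, -0.011]
contact_force: [0.0, -0.5, 0.3]
opening: 0.0512
grip_force: 0.0
```

Run:
```python
from h import *
from station import ctrl
o=ctrl.get_obs();print(o['tool_pos'],o['tool_rot'])
d=ctrl.get_image('top');b=ctrl.get_image('side')['img']
f=lambda i:cv2.resize(i[...,::-1],(400,300),interpolation=2)
cv2.imwrite('pics/p3.png',np.hstack([f(d['img'][200:320,240:400]),f(b[140:260,290:450])]))
m=mask(d,'lilac');m[:,320:]=0;m[:,:230]=0
n,_,st,ce=cv2.connectedComponentsWithStats(m)
P=np.array([ray(d,[ce[i]],.097)[0] for i in range(1,n) if st[i,4]>15]);print(P,line(P),line(P)[0])
```

```text
[ 0.50774701 -0.23197259  0.17428459] [ 0.1146628   3.12707214 -0.01119743]
[[ 0.51518631 -0.01840842]
 [ 0.49084349  0.02282776]] (array([0.5030149 , 0.00220967]), np.float64(120.55449195511318), np.float64(0.04788522842929142)) [0.5030149  0.00220967]
```

View pics/p3.png

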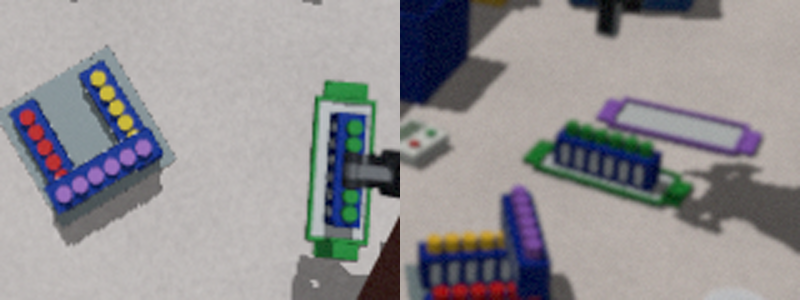

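Green rack sits flat in its tray (crop 350,170), stack still untouched. Next is lilac.

>>> step_arm --targets '[{"travel": [-0.007, 0.389, 0], "angular": [0, 0, -1], "gripper": 0.6}, {"travel": [-0.007, 0.389, 0], "angular": [0, 0, -1], "gripper": 0.6}, {"travel": [-0.007, 0.389, 0], "angular": [0, 0, -1], "gripper": 0.6}, {"travel": [-0.007, 0.389, 0], "angular": [0, 0, -1], "gripper": 0.6}, {"travel": [-0.007, 0.389, 0], "angular": [0, 0, -1], "gripper": 0.6}, {"travel": [-0.007, 0.389, 0], "angular": [0, 0, -1], "gripper": 0.6}, {"travel": [-0.007, 0.389, 0], "angular": [0, 0, -1], "gripper": 0.6}]'

```text
t: 8.75
tool_pos: [0.4981, 0.0054, 0.1633]
tool_rot: [-1.302, -2.855, 0.002]
contact_force: [0.6, -0.3, -0.6]
opening: 0.0514
grip_force: 0.0
```

>>> step_arm --targets '[{"travel": [0, 0, -0.04], "angular": [0, 0, -0.23], "gripper": 0.6}, {"travel": [0, 0, -0.09], "angular": [0, 0, -0.23], "gripper": 0.6}, {"travel": [0, 0, -0.09], "angular": [0, 0, -0.23], "gripper": 0.6}, {"travel": [0, 0, -0.09], "angular": [0, 0, -0.23], "gripper": 0.6}, {"travel": [0, 0, -0.09], "angular": [0, 0, -0.23], "gripper": 0.6}]'

```text
t: 9.25
tool_pos: [0.5004, 0.0032, 0.1131]
tool_rot: [1.559, 2.726, 0.001]
contact_force: [0.2, -0.1, 0.7]
opening: 0.0516
grip_force: 0.0
```

>>> step_arm --targets '[{"travel": [0.005, -0.003, 0], "angular": [0, 0, 0], "gripper": 0.6}, {"travel": [0.005, -0.003, -0.04], "angular": [0, 0, 0], "gripper": 0.6}, {"travel": [0.005, -0.003, -0.07], "angular": [0, 0, 0], "gripper": 0.6}, {"travel": [0.005, -0.003, -0.086], "angular": [0, 0, 0], "gripper": 0.6}, {"travel": [0.005, -0.003, -0.086], "angular": [0, 0, 0], "gripper": 0.6}, {"travel": [0.005, -0.003, -0.086], "angular": [0, 0, 0], "gripper": 0.6}]'

```text
t: 9.85
tool_pos: [0.5034, 0.0018, 0.0613]
tool_rot: [1.559, 2.726, 0.001]
contact_force: [-0.0, 0.3, 0.7]
opening: 0.0514
grip_force: 0.0
```

>>> step_arm --targets '[{"travel": [0, 0, 0], "angular": [0, 0, 0], "gripper": 0.2}, {"travel": [0, 0, 0], "angular": [0, 0, 0], "gripper": 0.2}, {"travel": [0, 0, 0], "angular": [0, 0, 0], "gripper": 0.2}, {"travel": [0, 0, 0], "angular": [0, 0, 0], "gripper": 0.2}, {"travel": [0, 0, 0], "angular": [0, 0, 0], "gripper": 0.2}]'

```text
t: 10.35
tool_pos: [0.5038, 0.0019, 0.0617]
tool_rot: [1.559, 2.725, 0.002]
contact_force: [0.7, -0.4, 6.5]
opening: 0.0274
grip_force: 40.4
```

>>> step_arm --targets '[{"travel": [0, 0, 0.02], "angular": [0, 0, 0], "gripper": 0.2}, {"travel": [0, 0, 0.05], "angular": [0, 0, 0], "gripper": 0.2}, {"travel": [0, 0, 0.1], "angular": [0, 0, 0], "gripper": 0.2}, {"travel": [0, 0, 0.15], "angular": [0, 0, 0], "gripper": 0.2}, {"travel": [0, 0, 0.2], "angular": [0, 0, 0], "gripper": 0.2}, {"travel": [0, 0, 0.2], "angular": [0, 0, 0], "gripper": 0.2}]'

```text
t: 10.95
tool_pos: [0.5052, 0.0017, 0.1858]
tool_rot: [1.556, 2.72, 0.005]
contact_force: [0.6, -0.1, -1.0]
opening: 0.027
grip_force: 39.6
```

>>> step_arm --targets '[{"travel": [-0.07, -0.585, 0], "angular": [0, 0, 1], "gripper": 0.2}, {"travel": [-0.07, -0.585, 0], "angular": [0, 0, 1], "gripper": 0.2}, {"travel": [-0.07, -0.585, 0], "angular": [0, 0, 1], "gripper": 0.2}, {"travel": [-0.07, -0.585, 0], "angular": [0, 0, 1], "gripper": 0.2}, {"travel": [-0.07, -0.585, 0], "angular": [0, 0, 1], "gripper": 0.2}, {"travel": [-0.07, -0.585, 0], "angular": [0, 0, 1], "gripper": 0.2}, {"travel": [-0.07, -0.585, 0], "angular": [0, 0, 1], "gripper": 0.2}, {"travel": [-0.07, -0.585, 0], "angular": [0, 0, 1], "gripper": 0.2}, {"travel": [-0.07, -0.585, 0], "angular": [0, 0, 1], "gripper": 0.2}]'

```text
t: 11.85
tool_pos: [0.459, -0.3519, 0.1788]
tool_rot: [-0.405, -3.113, -0.001]
contact_force: [0.4, 0.4, -1.1]
opening: 0.0275
grip_force: 39.8
```

>>> step_arm --targets '[{"travel": [0, 0, 0], "angular": [0, 0, 0.31], "gripper": 0.2}, {"travel": [0, 0, -0.08], "angular": [0, 0, 0.31], "gripper": 0.2}, {"travel": [0, 0, -0.16], "angular": [0, 0, 0.31], "gripper": 0.2}, {"travel": [0, 0, -0.21], "angular": [0, 0, 0.31], "gripper": 0.2}, {"travel": [0, 0, -0.21], "angular": [0, 0, 0.31], "gripper": 0.2}, {"travel": [0, 0, -0.21], "angular": [0, 0, 0.31], "gripper": 0.2}]'

```text
t: 12.45
tool_pos: [0.4604, -0.3479, 0.0539]
tool_rot: [-0.016, -3.14, -0.002]
contact_force: [0.9, -0.2, 0.5]
opening: 0.0271
grip_force: 39.8
```

Run:
```python
from h import *
from station import ctrl
d=ctrl.get_image('top');b=ctrl.get_image('side')['img'];o=ctrl.get_obs();print(o['tool_pos'],o['tool_rot'],o['contact_force'])
f=lambda i:cv2.resize(i[...,::-1],(400,300),interpolation=2)
cv2.imwrite('pics/p4.png',np.hstack([f(d['img'][210:330,320:480]),f(b[130:250,320:480])]))
m=mask(d,'lilac');n,_,st,ce=cv2.connectedComponentsWithStats(m)
for i in range(1,n):
    if st[i,4]>4: print(st[i],ray(d,[ce[i]],o['tool_pos'][2]+.036))
```

```text
[ 0.46204211 -0.34984386  0.0568552 ] [ 0.01592978  3.13862291 -0.00424902] [-0.56665605 -0.35990414 -0.15268111]
[412 250  26  70 359] [[ 0.46839791 -0.31194936]]
[433 268   8   6  39] [[ 0.4999278 -0.3452601]]
[433 275   8   6  40] [[ 0.48419846 -0.34501098]]
[435 299   6  11  51] [[ 0.42514555 -0.34483565]]
```

View pics/p4.png

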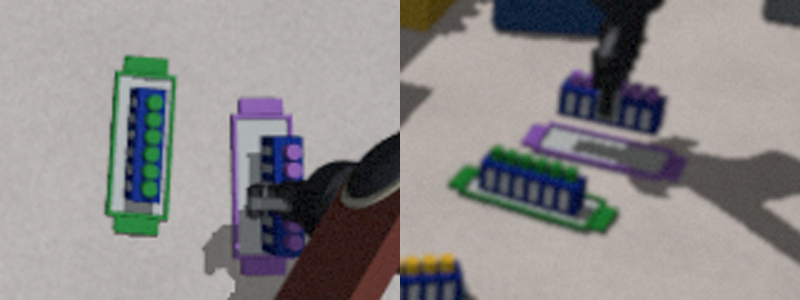

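Lilac rack is level above its tray, end caps at (437,271) in line with the tray; green sits in its tray.

>>> step_arm --targets '[{"travel": [0.001, -0.002, -0.02], "angular": [0, 0, 0], "gripper": 0.2}, {"travel": [0.001, -0.002, -0.04], "angular": [0, 0, 0], "gripper": 0.2}, {"travel": [0.001, -0.002, -0.055], "angular": [0, 0, 0], "gripper": 0.2}, {"travel": [0.001, -0.002, -0.06], "angular": [0, 0, 0], "gripper": 0.2}, {"travel": [0.001, -0.002, -0.06], "angular": [0, 0, 0], "gripper": 0.2}]'

```text
t: 13.05
tool_pos: [0.4606, -0.3496, 0.0171]
tool_rot: [-0.017, -3.14, -0.002]
contact_force: [0.5, -0.6, -0.3]
opening: 0.0273
grip_force: 39.8
```

>>> step_arm --targets '[{"travel": [0, 0, -0.002], "angular": [0, 0, 0], "gripper": 0.2}, {"travel": [0, 0, -0.004], "angular": [0, 0, 0], "gripper": 0.2}, {"travel": [0, 0, -0.004], "angular": [0, 0, 0], "gripper": 0.2}, {"travel": [0, 0, -0.004], "angular": [0, 0, 0], "gripper": 0.2}]'

```text
t: 13.45
tool_pos: [0.4614, -0.3503, 0.0162]
tool_rot: [0.017, 3.141, -0.001]
contact_force: [0.1, 0.2, -1.0]
opening: 0.0271
grip_force: 39.8
```

>>> step_arm --targets '[{"travel": [0, 0, -0.002], "angular": [0, 0, 0], "gripper": 0.2}, {"travel": [0, 0, -0.002], "angular": [0, 0, 0], "gripper": 0.2}, {"travel": [0, 0, -0.002], "angular": [0, 0, 0], "gripper": 0.2}]'

```text
t: 13.75
tool_pos: [0.4613, -0.3503, 0.0148]
tool_rot: [0.017, 3.141, -0.0]
contact_force: [0.5, -0.1, -0.4]
opening: 0.0275
grip_force: 39.9
```

>>> step_arm --targets '[{"travel": [0, 0, -0.002], "angular": [0, 0, 0], "gripper": 0.2}, {"travel": [0, 0, -0.002], "angular": [0, 0, 0], "gripper": 0.2}, {"travel": [0, 0, -0.002], "angular": [0, 0, 0], "gripper": 0.2}]'

```text
t: 14.05
tool_pos: [0.4613, -0.3504, 0.0148]
tool_rot: [-0.016, -3.141, -0.0]
contact_force: [-2.5, 2.3, 7.8]
opening: 0.0275
grip_force: 40.8
```

>>> step_arm --targets '[{"travel": [0, 0, 0], "angular": [0, 0, 0], "gripper": 0.6}, {"travel": [0, 0, 0], "angular": [0, 0, 0], "gripper": 0.6}, {"travel": [0, 0, 0], "angular": [0, 0, 0], "gripper": 0.6}, {"travel": [0, 0, 0.03], "angular": [0, 0, 0], "gripper": 0.6}, {"travel": [0, 0, 0.1], "angular": [0, 0, 0], "gripper": 0.6}, {"travel": [0, 0, 0.18], "angular": [0, 0, 0], "gripper": 0.6}, {"travel": [0, 0, 0.25], "angular": [0, 0, 0], "gripper": 0.6}, {"travel": [0, 0, 0.25], "angular": [0, 0, 0], "gripper": 0.6}]'

```text
t: 14.85
tool_pos: [0.4645, -0.3534, 0.1719]
tool_rot: [0.016, 3.131, -0.015]
contact_force: [0.4, -1.0, 0.0]
opening: 0.0512
grip_force: 0.0
```

Run:
```python
from h import *
from station import ctrl
d=ctrl.get_image('top');b=ctrl.get_image('side')['img'];o=ctrl.get_obs();print(o['tool_pos'],o['tool_rot'])
f=lambda i:cv2.resize(i[...,::-1],(400,300),interpolation=2)
cv2.imwrite('pics/p5.png',np.hstack([f(d['img'][210:330,230:470]),f(b[130:280,280:480])]))
for c in('red','yellow'):
    m=mask(d,c);m[:,320:]=0;m[:,:230]=0;m[:215]=0;m[300:]=0
    ys,xs=np.nonzero(m);P=ray(d,np.c_[xs,ys],.05);print(c,line(P),cv2.minAreaRect(np.float32(P*1000)))
```

```text
[ 0.46181384 -0.35077004  0.1649876 ] [ 0.01663731  3.13940681 -0.00329379]
red (array([0.5156385 , 0.05224563]), np.float64(31.181784006013913), np.float64(0.09102166712312187)) ((515.4637451171875, 52.14039993286133), (91.02207946777344, 11.620938301086426), 31.239234924316406)
yellow (array([ 0.55323057, -0.01349782]), np.float64(32.26471063761403), np.float64(0.0926117607579586)) ((553.2359619140625, -13.658790588378906), (92.61080932617188, 13.802558898925781), 32.56181335449219)
```

View pics/p5.png

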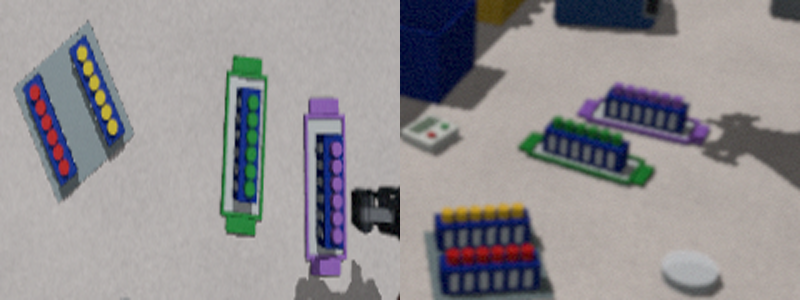

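Both upper racks are in their trays; red (45,130) and yellow (98,90) still on the mat. Yellow next.

>>> step_arm --targets '[{"travel": [0.152, 0.563, 0], "angular": [0, 0, 0.72], "gripper": 0.6}, {"travel": [0.152, 0.563, 0], "angular": [0, 0, 0.72], "gripper": 0.6}, {"travel": [0.152, 0.563, 0], "angular": [0, 0, 0.72], "gripper": 0.6}, {"travel": [0.152, 0.563, 0], "angular": [0, 0, 0.72], "gripper": 0.6}, {"travel": [0.152, 0.563, 0], "angular": [0, 0, 0.72], "gripper": 0.6}, {"travel": [0.152, 0.563, 0], "angular": [0, 0, 0.72], "gripper": 0.6}, {"travel": [0.152, 0.563, 0], "angular": [0, 0, 0.72], "gripper": 0.6}, {"travel": [0.152, 0.563, 0], "angular": [0, 0, 0.72], "gripper": 0.6}, {"travel": [0.152, 0.563, -0.05], "angular": [0, 0, 0.72], "gripper": 0.6}, {"travel": [0.152, 0.563, -0.1], "angular": [0, 0, 0.72], "gripper": 0.6}]'

```text
t: 15.95
tool_pos: [0.5519, -0.0121, 0.1016]
tool_rot: [0.862, -3.02, -0.0]
contact_force: [-0.4, -0.1, -0.7]
opening: 0.0512
grip_force: 0.0
```

>>> step_arm --targets '[{"travel": [0, 0, 0], "angular": [0, 0, 0], "gripper": 0.6}, {"travel": [0, 0, 0], "angular": [0, 0, 0], "gripper": 0.6}]'

```text
t: 16.15
tool_pos: [0.551, -0.0127, 0.1017]
tool_rot: [0.859, -3.018, -0.003]
contact_force: [0.3, -0.1, 0.6]
opening: 0.0513
grip_force: 0.0
```

>>> step_arm --targets '[{"travel": [0.004, 0, -0.04], "angular": [0, 0, 0], "gripper": 0.6}, {"travel": [0.004, 0, -0.08], "angular": [0, 0, 0], "gripper": 0.6}, {"travel": [0.004, 0, -0.12], "angular": [0, 0, 0], "gripper": 0.6}, {"travel": [0.004, 0, -0.145], "angular": [0, 0, 0], "gripper": 0.6}, {"travel": [0.004, 0, -0.145], "angular": [0, 0, 0], "gripper": 0.6}, {"travel": [0.004, 0, -0.145], "angular": [0, 0, 0], "gripper": 0.6}]'

```text
t: 16.75
tool_pos: [0.5557, -0.0127, 0.0176]
tool_rot: [-0.86, 3.02, -0.001]
contact_force: [-1.5, 1.0, -0.2]
opening: 0.0509
grip_force: 0.0
```

>>> step_arm --targets '[{"travel": [0, 0, 0], "angular": [0, 0, 0], "gripper": 0.2}, {"travel": [0, 0, 0], "angular": [0, 0, 0], "gripper": 0.2}, {"travel": [0, 0, 0], "angular": [0, 0, 0], "gripper": 0.2}, {"travel": [0, 0, 0], "angular": [0, 0, 0], "gripper": 0.2}, {"travel": [0, 0, 0], "angular": [0, 0, 0], "gripper": 0.2}]'

```text
t: 17.25
tool_pos: [0.5564, -0.0127, 0.0185]
tool_rot: [-0.86, 3.018, -0.002]
contact_force: [-0.9, 0.6, 6.4]
opening: 0.0273
grip_force: 42.0
```

>>> step_arm --targets '[{"travel": [0, 0, 0.02], "angular": [0, 0, 0], "gripper": 0.2}, {"travel": [0, 0, 0.05], "angular": [0, 0, 0], "gripper": 0.2}, {"travel": [0, 0, 0.1], "angular": [0, 0, 0], "gripper": 0.2}, {"travel": [0, 0, 0.15], "angular": [0, 0, 0], "gripper": 0.2}, {"travel": [0, 0, 0.22], "angular": [0, 0, 0], "gripper": 0.2}, {"travel": [0, 0, 0.22], "angular": [0, 0, 0], "gripper": 0.2}]'

```text
t: 17.85
tool_pos: [0.5587, -0.013, 0.1563]
tool_rot: [-0.858, 3.011, -0.008]
contact_force: [0.7, -0.8, 0.3]
opening: 0.0274
grip_force: 41.3
```

>>> step_arm --targets '[{"travel": [-0.146, 0.622, 0], "angular": [0, 0, -0.958], "gripper": 0.2}, {"travel": [-0.146, 0.622, 0], "angular": [0, 0, -0.958], "gripper": 0.2}, {"travel": [-0.146, 0.622, 0], "angular": [0, 0, -0.958], "gripper": 0.2}, {"travel": [-0.146, 0.622, 0], "angular": [0, 0, -0.958], "gripper": 0.2}, {"travel": [-0.146, 0.622, 0], "angular": [0, 0, -0.958], "gripper": 0.2}, {"travel": [-0.146, 0.622, 0], "angular": [0, 0, -0.958], "gripper": 0.2}, {"travel": [-0.146, 0.622, 0], "angular": [0, 0, -0.958], "gripper": 0.2}, {"travel": [-0.146, 0.622, 0], "angular": [0, 0, -0.958], "gripper": 0.2}, {"travel": [-0.146, 0.622, 0], "angular": [0, 0, -0.958], "gripper": 0.2}]'

```text
t: 18.75
tool_pos: [0.4649, 0.3651, 0.1483]
tool_rot: [-0.301, -3.126, -0.002]
contact_force: [-0.4, -0.3, -0.2]
opening: 0.0272
grip_force: 41.2
```

>>> step_arm --targets '[{"travel": [0, 0, 0], "angular": [0, 0, 0], "gripper": 0.2}, {"travel": [0, 0, -0.07], "angular": [0, 0, 0], "gripper": 0.2}, {"travel": [0, 0, -0.13], "angular": [0, 0, 0], "gripper": 0.2}, {"travel": [0, 0, -0.16], "angular": [0, 0, 0], "gripper": 0.2}, {"travel": [0, 0, -0.16], "angular": [0, 0, 0], "gripper": 0.2}, {"travel": [0, 0, -0.16], "angular": [0, 0, 0], "gripper": 0.2}]'

```text
t: 19.35
tool_pos: [0.4677, 0.3597, 0.0527]
tool_rot: [-0.312, -3.126, 0.001]
contact_force: [-0.6, 0.7, -0.2]
opening: 0.027
grip_force: 41.2
```

Run:
```python
from h import *
from station import ctrl
d=ctrl.get_image('top');b=ctrl.get_image('side')['img'];o=ctrl.get_obs();print(o['tool_pos'],o['tool_rot'],o['contact_force'])
f=lambda i:cv2.resize(i[...,::-1],(400,300),interpolation=2)
cv2.imwrite('pics/p6.png',np.hstack([f(d['img'][210:330,80:240]),f(b[270:420,180:380])]))
m=mask(d,'yellow');m[:220]=0;m[:,220:]=0;n,_,st,ce=cv2.connectedComponentsWithStats(m)
for i in range(1,n):
    if st[i,4]>4: print(st[i],ray(d,[ce[i]],o['tool_pos'][2]+.030))
```

```text
[0.46880339 0.36087052 0.05463363] [3.11013789e-01 3.12335404e+00 2.91709892e-03] [0.14695871 0.36120744 0.00184018]
[117 244  35  73 465] [[0.47318437 0.32441136]]
[121 262   9  14  78] [[0.49686227 0.35272323]]
[114 293   8  11  51] [[0.4290701  0.36614209]]
```

View pics/p6.png

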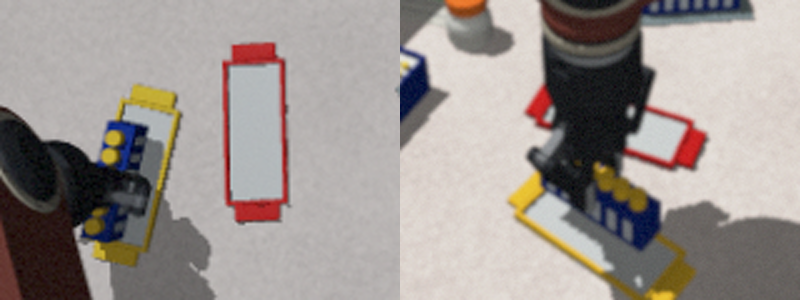

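Yellow rack level over the yellow tray, caps at crop (112,147), estimated within 2 mm of centre.

>>> step_arm --targets '[{"travel": [0, 0.002, -0.02], "angular": [0, 0, 0], "gripper": 0.2}, {"travel": [0, 0.002, -0.036], "angular": [0, 0, 0], "gripper": 0.2}, {"travel": [0, 0.002, -0.046], "angular": [0, 0, 0], "gripper": 0.2}, {"travel": [0, 0.002, -0.05], "angular": [0, 0, 0], "gripper": 0.2}, {"travel": [0, 0.002, -0.05], "angular": [0, 0, 0], "gripper": 0.2}]'

```text
t: 19.95
tool_pos: [0.4667, 0.3617, 0.0217]
tool_rot: [-0.309, -3.125, 0.001]
contact_force: [-0.1, 0.8, -0.5]
opening: 0.0272
grip_force: 41.2
```

>>> step_arm --targets '[{"travel": [0, 0, -0.002], "angular": [0, 0, 0], "gripper": 0.2}, {"travel": [0, 0, -0.003], "angular": [0, 0, 0], "gripper": 0.2}, {"travel": [0, 0, -0.003], "angular": [0, 0, 0], "gripper": 0.2}]'

```text
t: 20.25
tool_pos: [0.4674, 0.3621, 0.0209]
tool_rot: [0.31, 3.126, 0.0]
contact_force: [0.9, -0.2, -0.5]
opening: 0.027
grip_force: 41.2
```

>>> step_arm --targets '[{"travel": [0, 0, -0.002], "angular": [0, 0, 0], "gripper": 0.2}, {"travel": [0, 0, -0.002], "angular": [0, 0, 0], "gripper": 0.2}, {"travel": [0, 0, -0.002], "angular": [0, 0, 0], "gripper": 0.2}]'

```text
t: 20.55
tool_pos: [0.4673, 0.362, 0.0196]
tool_rot: [0.31, 3.126, 0.0]
contact_force: [-1.1, -0.1, -0.0]
opening: 0.0272
grip_force: 41.2
```

>>> step_arm --targets '[{"travel": [0, 0, -0.002], "angular": [0, 0, 0], "gripper": 0.2}, {"travel": [0, 0, -0.002], "angular": [0, 0, 0], "gripper": 0.2}, {"travel": [0, 0, -0.002], "angular": [0, 0, 0], "gripper": 0.2}]'

```text
t: 20.85
tool_pos: [0.4673, 0.3621, 0.0195]
tool_rot: [-0.31, -3.126, 0.0]
contact_force: [-3.0, -2.2, 5.8]
opening: 0.0271
grip_force: 42.0
```

>>> step_arm --targets '[{"travel": [0, 0, -0.002], "angular": [0, 0, 0], "gripper": 0.2}, {"travel": [0, 0, -0.002], "angular": [0, 0, 0], "gripper": 0.2}, {"travel": [0, 0, -0.002], "angular": [0, 0, 0], "gripper": 0.2}]'

```text
t: 21.15
tool_pos: [0.4674, 0.3621, 0.0195]
tool_rot: [-0.309, -3.126, 0.001]
contact_force: [-6.9, -3.4, 12.7]
opening: 0.0271
grip_force: 42.9
```

>>> step_arm --targets '[{"travel": [0, 0, 0.002], "angular": [0, 0, 0], "gripper": 0.6}, {"travel": [0, 0, 0.002], "angular": [0, 0, 0], "gripper": 0.6}, {"travel": [0, 0, 0.002], "angular": [0, 0, 0], "gripper": 0.6}, {"travel": [0, 0, 0.03], "angular": [0, 0, 0], "gripper": 0.6}, {"travel": [0, 0, 0.1], "angular": [0, 0, 0], "gripper": 0.6}, {"travel": [0, 0, 0.18], "angular": [0, 0, 0], "gripper": 0.6}, {"travel": [0, 0, 0.22], "angular": [0, 0, 0], "gripper": 0.6}, {"travel": [0, 0, 0.22], "angular": [0, 0, 0], "gripper": 0.6}]'

```text
t: 21.95
tool_pos: [0.4703, 0.3639, 0.1564]
tool_rot: [0.309, 3.117, 0.011]
contact_force: [0.9, 0.9, -0.1]
opening: 0.0512
grip_force: 0.0
```

>>> step_arm --targets '[{"travel": [0.081, -0.518, 0], "angular": [0, 0, 0.944], "gripper": 0.6}, {"travel": [0.081, -0.518, 0], "angular": [0, 0, 0.944], "gripper": 0.6}, {"travel": [0.081, -0.518, 0], "angular": [0, 0, 0.944], "gripper": 0.6}, {"travel": [0.081, -0.518, 0], "angular": [0, 0, 0.944], "gripper": 0.6}, {"travel": [0.081, -0.518, 0], "angular": [0, 0, 0.944], "gripper": 0.6}, {"travel": [0.081, -0.518, 0], "angular": [0, 0, 0.944], "gripper": 0.6}, {"travel": [0.081, -0.518, 0], "angular": [0, 0, 0.944], "gripper": 0.6}, {"travel": [0.081, -0.518, 0], "angular": [0, 0, 0.944], "gripper": 0.6}, {"travel": [0.081, -0.518, 0], "angular": [0, 0, 0.944], "gripper": 0.6}, {"travel": [0.081, -0.518, 0], "angular": [0, 0, 0.944], "gripper": 0.6}]'

```text
t: 22.95
tool_pos: [0.5154, 0.0521, 0.1487]
tool_rot: [0.845, -3.025, -0.001]
contact_force: [-0.6, -0.3, 0.8]
opening: 0.0514
grip_force: 0.0
```

>>> step_arm --targets '[{"travel": [0, 0, -0.06], "angular": [0, 0, 0], "gripper": 0.6}, {"travel": [0, 0, -0.1], "angular": [0, 0, 0], "gripper": 0.6}, {"travel": [0, 0, -0.1], "angular": [0, 0, 0], "gripper": 0.6}, {"travel": [0, 0, -0.1], "angular": [0, 0, 0], "gripper": 0.6}]'

```text
t: 23.35
tool_pos: [0.5155, 0.0523, 0.0891]
tool_rot: [0.846, -3.024, -0.001]
contact_force: [-0.3, -0.1, 0.8]
opening: 0.0512
grip_force: 0.0
```

Run:
```python
from h import *
from station import ctrl
d=ctrl.get_image('top');b=ctrl.get_image('side')['img'];o=ctrl.get_obs();print(o['tool_pos'],o['tool_rot'],o['contact_force'])
f=lambda i:cv2.resize(i[...,::-1],(400,300),interpolation=2)
cv2.imwrite('pics/p7.png',np.hstack([f(d['img'][210:330,80:240]),f(b[210:420,190:470])]))
```

```text
[0.51697081 0.05179709 0.09088107] [-8.44853885e-01  3.02311029e+00 -1.31492727e-03] [-0.49564704 -0.31216298 -0.56452961]
```

View pics/p7.png

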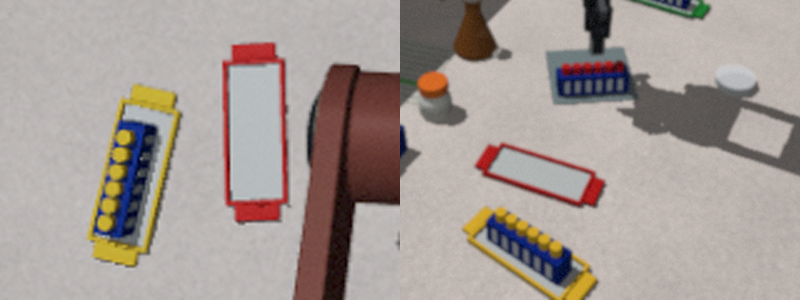

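Yellow sits in its tray (crop 120,180); gripper is above the red rack, flask and jar untouched.

>>> step_arm --targets '[{"travel": [-0.001, 0, -0.04], "angular": [0, 0, 0], "gripper": 0.6}, {"travel": [-0.001, 0, -0.08], "angular": [0, 0, 0], "gripper": 0.6}, {"travel": [-0.001, 0, -0.11], "angular": [0, 0, 0], "gripper": 0.6}, {"travel": [-0.001, 0, -0.127], "angular": [0, 0, 0], "gripper": 0.6}, {"travel": [-0.001, 0, -0.127], "angular": [0, 0, 0], "gripper": 0.6}, {"travel": [-0.001, 0, -0.127], "angular": [0, 0, 0], "gripper": 0.6}]'

```text
t: 24.05
tool_pos: [0.5163, 0.0512, 0.0142]
tool_rot: [-0.843, 3.024, -0.001]
contact_force: [0.3, -0.7, 0.6]
opening: 0.0511
grip_force: 0.0
```

>>> step_arm --targets '[{"travel": [0, 0, 0], "angular": [0, 0, 0], "gripper": 0.2}, {"travel": [0, 0, 0], "angular": [0, 0, 0], "gripper": 0.2}, {"travel": [0, 0, 0], "angular": [0, 0, 0], "gripper": 0.2}, {"travel": [0, 0, 0], "angular": [0, 0, 0], "gripper": 0.2}, {"travel": [0, 0, 0], "angular": [0, 0, 0], "gripper": 0.2}]'

```text
t: 24.55
tool_pos: [0.5166, 0.0511, 0.0145]
tool_rot: [-0.843, 3.024, -0.001]
contact_force: [0.6, 0.1, 5.4]
opening: 0.0275
grip_force: 41.7
```

>>> step_arm --targets '[{"travel": [0, 0, 0.02], "angular": [0, 0, 0], "gripper": 0.2}, {"travel": [0, 0, 0.05], "angular": [0, 0, 0], "gripper": 0.2}, {"travel": [0, 0, 0.1], "angular": [0, 0, 0], "gripper": 0.2}, {"travel": [0, 0, 0.15], "angular": [0, 0, 0], "gripper": 0.2}, {"travel": [0, 0, 0.18], "angular": [0, 0, 0], "gripper": 0.2}, {"travel": [0, 0, 0.18], "angular": [0, 0, 0], "gripper": 0.2}]'

```text
t: 25.15
tool_pos: [0.5172, 0.0511, 0.1246]
tool_rot: [-0.842, 3.02, -0.003]
contact_force: [-0.6, 0.6, -1.8]
opening: 0.0277
grip_force: 40.9
```

>>> step_arm --targets '[{"travel": [-0.01, 0.321, 0], "angular": [0, 0, -0.633], "gripper": 0.2}, {"travel": [-0.01, 0.321, 0], "angular": [0, 0, -0.633], "gripper": 0.2}, {"travel": [-0.01, 0.321, 0], "angular": [0, 0, -0.633], "gripper": 0.2}, {"travel": [-0.01, 0.321, 0], "angular": [0, 0, -0.633], "gripper": 0.2}, {"travel": [-0.01, 0.321, 0], "angular": [0, 0, -0.633], "gripper": 0.2}, {"travel": [-0.01, 0.321, 0], "angular": [0, 0, -0.633], "gripper": 0.2}, {"travel": [-0.01, 0.321, 0], "angular": [0, 0, -0.633], "gripper": 0.2}]'

```text
t: 25.85
tool_pos: [0.5085, 0.2429, 0.1196]
tool_rot: [0.074, -3.139, 0.002]
contact_force: [1.0, -0.5, -1.2]
opening: 0.0273
grip_force: 40.9
```

>>> step_arm --targets '[{"travel": [0, 0, -0.06], "angular": [0, 0, 0], "gripper": 0.2}, {"travel": [0, 0, -0.1], "angular": [0, 0, 0], "gripper": 0.2}, {"travel": [0, 0, -0.12], "angular": [0, 0, 0], "gripper": 0.2}, {"travel": [0, 0, -0.12], "angular": [0, 0, 0], "gripper": 0.2}, {"travel": [0, 0, -0.12], "angular": [0, 0, 0], "gripper": 0.2}]'

```text
t: 26.35
tool_pos: [0.5099, 0.2432, 0.0496]
tool_rot: [-0.072, 3.14, 0.0]
contact_force: [-0.5, -0.3, -1.3]
opening: 0.0274
grip_force: 40.9
```

Run:
```python
from h import *
from station import ctrl
d=ctrl.get_image('top');b=ctrl.get_image('side')['img'];o=ctrl.get_obs();print(o['tool_pos'],o['tool_rot'],o['contact_force'])
f=lambda i:cv2.resize(i[...,::-1],(400,300),interpolation=2)
cv2.imwrite('pics/p8.png',np.hstack([f(d['img'][210:330,110:270]),f(b[210:420,190:470])]))
m=mask(d,'red');m[:210]=0;m[:,230:]=0;n,_,st,ce=cv2.connectedComponentsWithStats(m)
for i in range(1,n):
    if st[i,4]>4: print(st[i],ray(d,[ce[i]],o['tool_pos'][2]+.0345))
```

```text
[0.51066936 0.24388046 0.05077303] [-7.25189219e-02  3.13770224e+00  1.39018382e-03] [ 0.70841327 -1.07925354 -1.2005292 ]
[169 227  25  31 208] [[0.57444188 0.22266037]]
[  86  233   89  187 9623] [[0.35126334 0.3349347 ]]
[170 243   7   6  33] [[0.5494556  0.24484481]]
[172 250   5   4  12] [[0.53677888 0.24112571]]
[178 270  17  29 156] [[0.4520873  0.20962858]]
```

View pics/p8.png

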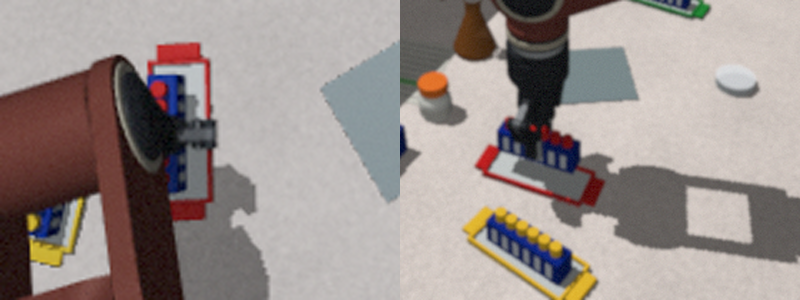

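Red rack level over the red tray, end cap at (173,246), centred within about 1 mm.

>>> step_arm --targets '[{"travel": [0.001, 0, -0.02], "angular": [0, 0, 0], "gripper": 0.2}, {"travel": [0.001, 0, -0.036], "angular": [0, 0, 0], "gripper": 0.2}, {"travel": [0.001, 0, -0.046], "angular": [0, 0, 0], "gripper": 0.2}, {"travel": [0.001, 0, -0.05], "angular": [0, 0, 0], "gripper": 0.2}, {"travel": [0.001, 0, -0.05], "angular": [0, 0, 0], "gripper": 0.2}]'

```text
t: 26.95
tool_pos: [0.5092, 0.2437, 0.018]
tool_rot: [0.074, -3.139, 0.001]
contact_force: [0.4, -1.5, -1.2]
opening: 0.0274
grip_force: 40.9
```

>>> step_arm --targets '[{"travel": [0, 0, -0.002], "angular": [0, 0, 0], "gripper": 0.2}, {"travel": [0, 0, -0.004], "angular": [0, 0, 0], "gripper": 0.2}, {"travel": [0, 0, -0.004], "angular": [0, 0, 0], "gripper": 0.2}]'

```text
t: 27.25
tool_pos: [0.5099, 0.2438, 0.0166]
tool_rot: [-0.074, 3.141, 0.0]
contact_force: [-0.4, 0.4, -1.5]
opening: 0.0272
grip_force: 40.9
```

>>> step_arm --targets '[{"travel": [0, 0, -0.002], "angular": [0, 0, 0], "gripper": 0.2}, {"travel": [0, 0, -0.002], "angular": [0, 0, 0], "gripper": 0.2}, {"travel": [0, 0, -0.002], "angular": [0, 0, 0], "gripper": 0.2}]'

```text
t: 27.55
tool_pos: [0.5101, 0.2439, 0.0156]
tool_rot: [-0.074, 3.14, 0.0]
contact_force: [-0.4, 0.2, -1.1]
opening: 0.0273
grip_force: 41.0
```

>>> step_arm --targets '[{"travel": [0, 0, -0.002], "angular": [0, 0, 0], "gripper": 0.2}, {"travel": [0, 0, -0.002], "angular": [0, 0, 0], "gripper": 0.2}, {"travel": [0, 0, -0.002], "angular": [0, 0, 0], "gripper": 0.2}]'

```text
t: 27.85
tool_pos: [0.5101, 0.2439, 0.0155]
tool_rot: [0.074, -3.141, 0.0]
contact_force: [-4.0, -1.4, 7.4]
opening: 0.027
grip_force: 42.0
```

Contact. I'll release, lift, and back away toward the robot at height to clear the view.

>>> step_arm --targets '[{"travel": [0, 0, 0], "angular": [0, 0, 0], "gripper": 0.6}, {"travel": [0, 0, 0], "angular": [0, 0, 0], "gripper": 0.6}, {"travel": [0, 0, 0], "angular": [0, 0, 0], "gripper": 0.6}, {"travel": [0, 0, 0.03], "angular": [0, 0, 0], "gripper": 0.6}, {"travel": [0, 0, 0.1], "angular": [0, 0, 0], "gripper": 0.6}, {"travel": [0, 0, 0.18], "angular": [0, 0, 0], "gripper": 0.6}, {"travel": [0, 0, 0.25], "angular": [0, 0, 0], "gripper": 0.6}, {"travel": [0, 0, 0.25], "angular": [0, 0, 0], "gripper": 0.6}]'

```text
t: 28.65
tool_pos: [0.5141, 0.2452, 0.1724]
tool_rot: [-0.073, 3.127, 0.006]
contact_force: [0.1, 0.3, 0.4]
opening: 0.0513
grip_force: 0.0
```

>>> step_arm --targets '[{"travel": [-0.1, -0.4, 0], "angular": [0, 0, 0], "gripper": 0.6}, {"travel": [-0.1, -0.4, 0], "angular": [0, 0, 0], "gripper": 0.6}, {"travel": [-0.1, -0.4, 0], "angular": [0, 0, 0], "gripper": 0.6}, {"travel": [-0.1, -0.4, 0], "angular": [0, 0, 0], "gripper": 0.6}, {"travel": [-0.1, -0.4, 0], "angular": [0, 0, 0], "gripper": 0.6}, {"travel": [-0.1, -0.4, 0], "angular": [0, 0, 0], "gripper": 0.6}, {"travel": [-0.1, -0.4, 0], "angular": [0, 0, 0], "gripper": 0.6}, {"travel": [-0.1, -0.4, 0], "angular": [0, 0, 0], "gripper": 0.6}]'

```text
t: 29.45
tool_pos: [0.4498, 0.0044, 0.1636]
tool_rot: [0.074, -3.14, -0.001]
contact_force: [0.7, -0.7, -0.2]
opening: 0.051
grip_force: 0.0
```

Run:
```python
from h import *
from station import ctrl
d=ctrl.get_image('top');b=ctrl.get_image('side')['img']
f=lambda i,h:cv2.resize(i[...,::-1],(800,h),interpolation=2)
cv2.imwrite('pics/p9.png',np.vstack([f(d['img'][160:330,100:460],300),f(b[130:420,150:500],300)]))
T=dict(red=(.5107,.2439),yellow=(.4667,.361),green=(.5025,-.2292),lilac=(.462,-.349))
A=dict(red=2.7,yellow=168.7,green=175.8,lilac=179.5)
for c in T:
    m=mask(d,c);n,_,st,ce=cv2.connectedComponentsWithStats(m)
    P=[ray(d,[ce[i]],.050)[0] for i in range(1,n) if 5<st[i,4]<70 or (c=='lilac' and 60<st[i,4]<130)]
    P=np.array([p for p in P if np.hypot(*(p-T[c]))<.048]); a=np.radians(A[c])
    L=line(P);print(c,len(P),L, 'err',L[0]-T[c])
```

```text
red 5 (array([0.51383145, 0.24406432]), np.float64(2.421407642138888), np.float64(0.07962695284019305)) err [0.00313145 0.00016432]h.py:13: RuntimeWarning: Mean of empty slice.
  m=P.mean(0); w=np.linalg.svd(P-m)[2][0]; t=(P-m)@w
  ret = ret.dtype.type(ret / rcount)
Traceback (most recent call last):
  File "h.py", line 13, in line
    m=P.mean(0); w=np.linalg.svd(P-m)[2][0]; t=(P-m)@w
                   ~~~~~~~~~~~~~^^^^^
numpy.linalg.LinAlgError: 1-dimensional array given. Array must be at least two-dimensional
```

View pics/p9.png

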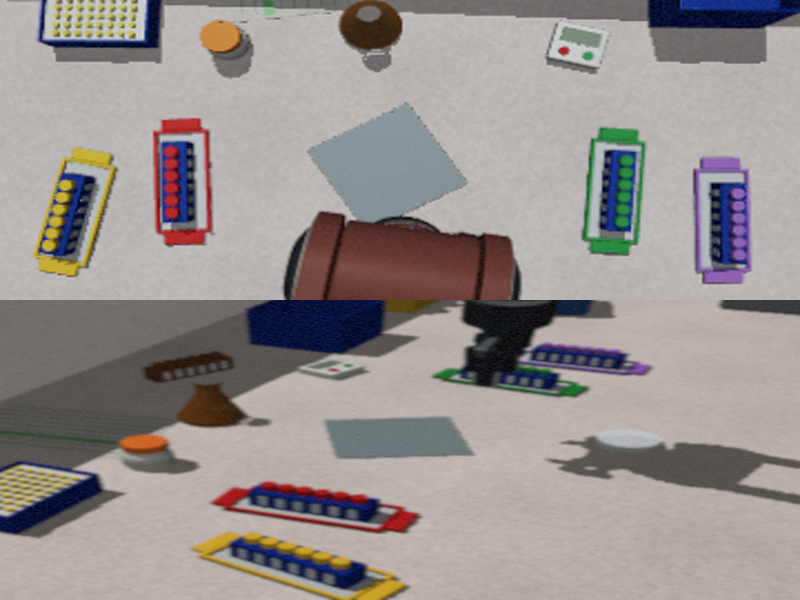

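All four racks lie in their trays, mat empty, flask (370,25) and jar (222,40) in place. A last check on yellow's end clearance, then hand in.

Run:
```python
from h import *
from station import ctrl
d=ctrl.get_image('top')
P=ray(d,[(130.2,264.8),(122.5,298.8)],.05);print(P,P.mean(0))
c=P.mean(0);a=np.radians(168.7);e=c-[.4667,.361]
al,ac=e@[np.cos(a),np.sin(a)],e@[-np.sin(a),np.cos(a)];print('along',al,'across',ac)
if abs(al)<.008 and abs(ac)<.007: print(ctrl.finish_job())
```

```text
[[0.5038496  0.35370037]
 [0.42522898 0.36835361]] [0.46453929 0.36102699]
along 0.0021241112868010895 across 0.00039691654378669816
the job is handed in; nothing more can be done
None
```

The job is handed in: the final pictures show all four racks upright in the trays of their cap colours, with the flask and jar where they stood, at about 30 s on the robot's clock.

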